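# Put the hand scanner on charge at the shop counter

### The arm

A 7-joint arm with a two-finger parallel gripper is mounted at the origin on the work surface. World frame = base frame: x ahead of the robot, y to its left, z up, the work surface at z = 0. Lengths are in m, angles in rad, forces in N, time in s.
With the tool pointing down it reaches from about 0.425 to 0.925 m from the base axis. Payload 6.8 kg.
Tool frame: the origin (TCP) lies midway between the tips of the shut fingers; the grasp point (between the pads) lies 19 mm behind it; z points along the fingers, y is the line along which they close (so a half turn about z gives the same grasp; the last joint's range is limited). The gripper opens to 85 mm and grips with 20 to 120 N. Pads are 22 mm wide; open, the fingers measure 114 mm over their backs; the gripper's body (76 mm by 85 mm) begins 54 mm behind the grasp point. The pads swing forward as they close: fully open they stand 13 mm farther back than shut.
Start: joints at [-1.231, 0.477, 0.022, 1.555, -0.011, 1.109, -0.083], TCP at [0.292, 0.608, 0.231] pointing down, gripper open.
Joint ranges: [-2.96, 2.96], [-0.34, 2.1], [-1.41, 1.46], [0.24, 2.44], [-1.37, 4.51], [0.17, 1.92], [-2.96, 2.96]. Speed limits (rad/s): [2.39, 2.39, 3.14, 3.14, 3.14, 3.14, 3.14].

### API

Orientations are given as a unit quaternion [w, x, y, z].
In Python, from station import * gives the robot as it stands.
- The arm moves only by the shell command python3 -m creep 'ROWS' [FORCE]. ROWS is JSON, a list of rows, each a list of 7 numbers: the gripper command: -1 is shut, 1 is fully open, values between are in proportion, then the shift along the world's x, y, z in mm, then the turn, a rotation vector about the world's x, y, z in rad. A call has 1 to 5 rows; each row shifts and turns the commanded pose from where the row before left it; what a row does not reach is not made up. A row lasts 1/8 s, in which the tool goes at most 62.5 mm and 10.7 degrees, less where a joint would pass 70% of its speed; a pose out of reach is approached as far as the arm can. A call is refused whole if a number of a shift passes 62.5 or a number of a turn 0.188, either way. A call with a gripper value outside its range is refused whole. The fingers move at their own pace and stop on an object; FORCE is the grip in N (left out, the last holds). Time passes only in rows, so rows that do not move let the fingers close. It gives the time, the measured TCP pose, the force, the opening and the grip force at its end, in the units of the state.
- get_obs(): the state, without advancing time (a new reading comes with each control period).
- read_camera(name): name is "scene" or "side" or "wrist"; returns (picture, depth): 420x560x3 uint8, red, green, blue; 420x560 float32, m along the optical axis (not along the pixel's ray), 0 where there is no reading.
- camera_params(name): a dict with "intrinsics" (3x3 intrinsics, pixels), "k1" (the pictures are not rectified: a ray, as slopes to the right and down, at radius r is drawn at 1 + k1 r^2 times it, then the intrinsics apply), "cam_to_world" (4x4, takes a point from camera to world coordinates); the wrist camera has in their place "mount" (4x4, takes a point from camera to tool coordinates, whose origin is the TCP and whose axes are the flange's). Camera axes: x right, y up, looking along -z (the intrinsics and any distortion apply to the point x, -y, -z); pixel columns grow to the right and rows downward; lengths in m; the calibration is good to about 2 mm. A picture is of the moment at which its call begins: read the wrist's pose just before it. camera_params takes no time and is no camera call.
- hand_in(): hands the job in; it is judged then, once.
The state is a dict: "t": time; "q": joint angles; "joint_vel": joint speeds; "joint_torque": joint torques, N m; "eef_pos": TCP position; "tool_rot": TCP orientation; "contact_force": force on the tool from outside, world axes, zero at the start; "torque": the same for the moment, N m; "gripper_width": opening from 0.0 (shut) to 1.0 (fully open); "grasp_force": force on a finger pad.
Only numpy, scipy, OpenCV 4.12 (cv2) and the standard library are available. Lean on these libraries where they do the work, as an engineer would, in place of code of your own. Each camera call takes 0.05 s, during which the arm holds its last target. There are 200 camera calls.

### The job

Put the black hand scanner on charge for the night: lay it flat on the floor of the open charging drawer, between the two battery packs, without dropping it, and slide the drawer fully shut. Then set the charge timer: slide the black grip along its track on the sloped panel until its white line is level with the green tab. Leave the packs in the drawer, and do not shift the green tab or the other things on the counter.

Things in the scene. Friction and masses are not known exactly. Their poses are not given: they have to be found in the camera images.
- scanner: Black hand scanner lying on its side, 155 long x 56 wide x 42 high mm, 0.15 to 0.31 kg. Origin on its underside; x runs along the handle towards the head, z up as it lies. Handle: straight bar 32 wide (y -16 to 16) x 34 high, from x = -80 to 30. Head: x = 20 to 75, y = -16 to 40, 42 high, with a glass window on its +y face.
- scanner_grip (a point): Point to grip the scanner's handle (across its 32 mm width, y): on the handle's axis at the scanner's origin, 24 mm above its underside, 10 mm below the handle's top.
- drawer (a joint): How far the station's only drawer is open, m: 0 shut, about 0.15 to 0.165 at the start, 0.175 at most. It slides along the station's x.
- drawer_floor (a point): Middle of the drawer's inner floor (moves with it), 16 mm above the counter. Station axes: x away from the drawer's front, into the case; y along the front; z up. Inside, 178 (x) x 360 (y) mm; side walls 6 mm thick, 44 mm high above the floor. What lies beyond case_edge is roofed by the case, 54 mm above this floor.
- drawer_front (a point): Middle of the outer face of the drawer's blue front (moves with the drawer; same axes as drawer_floor; the face looks to -x). The face is flat, 394 wide (y) x 68 high (z), 8 to 76 mm above the counter; this point is 45 mm above the counter. The inner face of the front wall of the tray is 20 mm behind it.
- case_edge (a point): Middle of the upper front edge of the white charging station's case (fixed), 80 mm above the counter; axes as drawer_floor. The case is 400 wide (y) and runs from x = 0 to 240 mm. From this edge the grey panel, 130 mm long, slopes up and away at 33 degrees to x = 109 mm, 151 mm above the counter; behind it a flat top with a 30 mm high printer.
- light_bar (a point): Centre of the aluminium light bar over the sloped panel (fixed): 22 (x) x 400 (y) x 18 (z) mm, 264 mm above the counter, 48 mm in x behind case_edge; axes as drawer_floor. It bars a gripper that points straight down from the slider. Round arms carry its ends from behind at y = +-190 mm.
- fader (a joint): Position of the slider grip along its track, m: 0 to 0.18, growing towards the station's +y. It stays where it is left; about 3 N to move.
- fader_top (a point): Middle of the outer end of the black slider grip, a block 60 long (up the slope, x) x 24 wide (y, along the track) x 38 mm high (z) on the sloped panel, with a white line across its middle. Axes of the panel: x up the slope, y along the track, z square off the panel (tilted 33 degrees from vertical towards the drawer side). This point is 37.5 mm off the panel.
- tab (a joint): Position of the green tab, m, on the same scale as joint fader: grip and tab are level when both read the same.
- tab_mark (a point): Top of the green tab, 24 (x) x 12 (y) x 4 mm, beside the track on the panel's lower side, 48 mm down the slope from the track; panel axes. Shows where the grip's white line must be. It can be pushed by mistake: leave it.
- wide_pack: Orange battery pack in the drawer near one end (either end), 80 (x) x 96 (y) x 34 high mm; origin under its centre.
- slim_pack: Yellow battery pack in the drawer near the other end, 80 (x) x 32 (y) x 34 high mm; origin under its centre. Some 190 mm is free between the packs.
- tea_tin: Green tin, 74 mm diameter, 110 high, upright, origin under its centre.
- cup_left: Amber dessert cup with paper lid, 76 mm diameter, 76 high, origin under its centre.
- cup_right: The same kind of cup, on the right side.
- tape_stand: Black tape stand with a yellow roll, 65 (x) x 150 (y) x 100 high mm, origin under its centre.
- gift_box: White gift box with red band, 90 (x) x 140 (y) x 60 high mm, origin under its centre.
- coin_tray: Clear coin tray, 130 (x) x 180 (y) x 25 high mm, origin under its centre.
- calculator: White calculator, 120 (x) x 170 (y) x 25 high mm, origin under its centre.

How it is judged:
By the outcome, as a careful person would: the job done as asked, in the order asked, and still so for the second after the job is handed in, with the robot touching nothing.
It also fails if it takes over 72 s, if anything falls off the work surface, if the arm or the gripper's body presses on something with over 40 N, if the wrist force passes 120 N, or if a joint passes its speed limit or range.

## Working session

There is one attempt and no reset: what is moved stays moved. The work goes in short steps, Python scripts to look and compute and a shell command to move; the robot and the scene stay as the last step left them, time stands still between calls to the robot, and variables do not carry over. Pictures are saved under pics/ and viewed, at most 13 in all, crops included, and the job is handed in when it is done.

```bash
mkdir -p pics; cat > h.py <<'E'
from station import *
import numpy as np, cv2
from scipy.spatial.transform import Rotation as R
def cloud(name,obs=None):
    p=camera_params(name)
    if name=="wrist":
        o=get_obs(); T=np.eye(4); q=o["tool_rot"]; T[:3,:3]=R.from_quat([q[1],q[2],q[3],q[0]]).as_matrix(); T[:3,3]=o["eef_pos"]
        M=T@np.array(p["mount"])
    else: M=np.array(p["cam_to_world"])
    im,d=read_camera(name)
    K=np.array(p["intrinsics"],float)
    v,u=np.mgrid[0:420,0:560].astype(np.float32)
    pts=cv2.undistortPoints(np.stack([u.ravel(),v.ravel()],1)[:,None].astype(np.float64),K,np.array([p["k1"],0,0,0.]))[:,0]
    x=pts[:,0].reshape(420,560)*d; y=pts[:,1].reshape(420,560)*d
    P=np.stack([x,-y,-d],-1)@M[:3,:3].T+M[:3,3]
    P[d==0]=np.nan
    return im,P
E
python3 - <<'E'
from h import *
ims=[]
for n in ["scene","side","wrist"]:
    im,P=cloud(n); np.savez("pics/"+n+"0.npz",im=im,P=P)
    cv2.imwrite("pics/%s0.png"%n,im[:,:,::-1])
print(get_obs())
E
```

```text
{'t': 0.15, 'q': array([-1.23112924,  0.47764226,  0.02236451,  1.55618261, -0.01153897,
        1.10925458, -0.08309559]), 'joint_vel': array([-0.00050614, -0.00453328, -0.00201419, -0.00336493, -0.00221492,
        0.00057613,  0.00012315]), 'joint_torque': array([ 3.93299546e-03, -5.96923935e+01,  1.61093786e+00, -2.81490844e+01,
        1.27101067e-02,  6.45294611e-03, -2.82870388e-06]), 'eef_pos': array([0.29206228, 0.60807106, 0.23054552]), 'tool_rot': array([-1.17379167e-04,  2.22023029e-01,  9.75041185e-01, -6.69313953e-04]), 'contact_force': array([-0.8621329 , -0.34875184,  0.99889471]), 'torque': array([ 0.060648  , -0.02885969,  0.04698417]), 'grasp_force': 0.0, 'gripper_width': 0.999731051344019}
```

View pics/scene0.png

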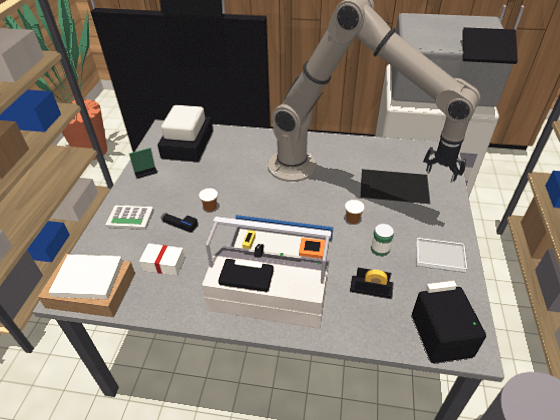

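View pics/side0.png

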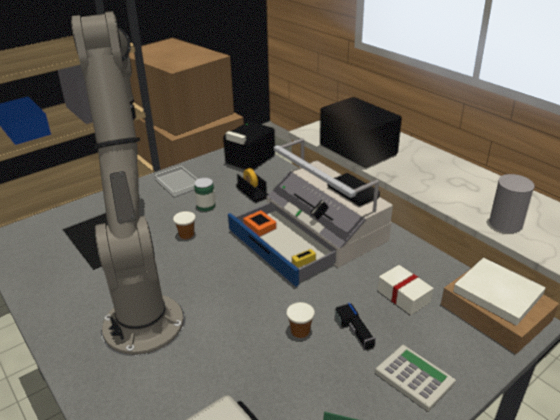

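The scene camera faces the robot, with the drawer open towards the robot. The orange pack is at scene (312,247), the yellow one at (250,239) and the scanner at (180,221). In the side view the fader is at (321,210), the tab at (298,212) and the scanner at (355,325).

```bash
python3 - <<'E'
from h import *
for n in ["scene","side"]:
    D=np.load("pics/%s0.npz"%n); im=D["im"]; P=D["P"]
    hsv=cv2.cvtColor(im,cv2.COLOR_RGB2HSV); H,S,V=[hsv[...,i].astype(int) for i in range(3)]
    x,y,z=P[...,0],P[...,1],P[...,2]
    def rep(l,m):
        q=P[m]
        if len(q)<3: print(n,l,"none",len(q));return
        print(n,l,len(q),"med",np.median(q,0).round(4),"lo",np.percentile(q,3,0).round(3),"hi",np.percentile(q,97,0).round(3))
        return q
    box=(x>.3)&(x<1.1)&(y>-.6)&(y<.5)
    rep("blue",box&(H>100)&(H<120)&(S>150)&(z>0)&(z<.1)&(abs(y)<.3)&(x<.8))
    for l,a,b in (("orange",3,14),("yellow",22,32)):
        m=box&(H>=a)&(H<=b)&(S>150)&(V>120)&(z>.04)&(z<.065); rep(l,m&(abs(y)<.25))
    rep("green",box&(H>40)&(H<85)&(S>90)&(z>.09)&(z<.14)&(abs(y)<.2))
    m=box&(z>.012)&(z<.06)&(V<80)&(y<-.2)&(x>.4)&(S<140)
    k,lab,st,ce=cv2.connectedComponentsWithStats(m.astype(np.uint8))
    for i in range(1,k):
        if st[i,4]>60:
            q=rep("dark%d"%i,lab==i); q=q[q[:,2]>.025]
            if len(q)>10: print(cv2.minAreaRect((q[:,:2]*1000).astype(np.float32)))
    m=box&(z>.09)&(z<.2)&(V<60)&(abs(y)<.25)
    k,lab,st,ce=cv2.connectedComponentsWithStats(m.astype(np.uint8))
    for i in range(1,k):
        if st[i,4]>20: rep("blk%d %s"%(i,ce[i].round()),lab==i)
    m=box&(z>.24)&(z<.3)&(abs(y)<.3); rep("bar",m)
    q=P[m]; 
    if len(q)>20: print(cv2.minAreaRect((q[:,:2]*1000).astype(np.float32)))
E
python3 -c "
import cv2
a=cv2.imread('pics/side0.png')[160:360,210:410];b=cv2.imread('pics/scene0.png')[190:330,150:350]
a=cv2.resize(a,(400,400),interpolation=2);b=cv2.resize(b,(400,280),interpolation=2)
import numpy as np
b=np.vstack([b,np.zeros((120,400,3),'uint8')]);cv2.imwrite('pics/c1.png',np.hstack([a,b]))"
```

```text
scene blue 282 med [0.4574 0.0394 0.0727] lo [ 0.447 -0.151  0.065] hi [0.468 0.215 0.08 ]
scene orange 232 med [0.5647 0.1536 0.0474] lo [0.508 0.109 0.041] hi [0.585 0.196 0.053]
scene yellow 88 med [ 0.5462 -0.0911  0.0469] lo [ 0.499 -0.112  0.041] hi [ 0.577 -0.08   0.053]
scene green 9 med [0.6463 0.0525 0.097 ] lo [0.634 0.047 0.092] hi [0.677 0.191 0.113]
scene dark1 314 med [ 0.4718 -0.3864  0.0318] lo [ 0.447 -0.477  0.014] hi [ 0.502 -0.336  0.044]
((460.0382080078125, -406.2908935546875), (148.25460815429688, 59.74211120605469), 74.99480438232422)
scene blk1 [258. 251.] 85 med [ 0.6833 -0.0223  0.1461] lo [ 0.649 -0.038  0.116] hi [ 0.696 -0.013  0.159]
scene blk5 [246. 276.] 1187 med [ 0.8213 -0.0371  0.1789] lo [ 0.767 -0.117  0.163] hi [0.855 0.039 0.184]
scene bar 1085 med [0.6772 0.0314 0.2689] lo [ 0.659 -0.17   0.255] hi [0.781 0.216 0.275]
((720.3406982421875, 22.731658935546875), (399.1456604003906, 133.62289428710938), 88.33106231689453)
side blue 962 med [ 0.4444 -0.0099  0.0558] lo [ 0.437 -0.165  0.022] hi [0.455 0.2   0.079]
side orange 276 med [0.5291 0.137
[... 244 characters left out ...]
side dark19 703 med [ 0.4478 -0.4048  0.035 ] lo [ 0.428 -0.49   0.014] hi [ 0.478 -0.346  0.047]
((448.70538330078125, -414.7303466796875), (153.0042724609375, 57.59749984741211), 74.32423400878906)
side blk1 [350. 180.] 225 med [ 0.8183 -0.0107  0.1818] lo [ 0.791 -0.056  0.178] hi [0.846 0.032 0.186]
side blk2 [359. 196.] 339 med [ 0.7736 -0.1059  0.1771] lo [ 0.747 -0.127  0.16 ] hi [0.83  0.012 0.185]
side blk4 [317. 209.] 228 med [ 0.6626 -0.0346  0.1304] lo [ 0.628 -0.064  0.11 ] hi [0.681 0.106 0.158]
side bar 916 med [ 0.662  -0.0115  0.2707] lo [ 0.649 -0.176  0.253] hi [0.774 0.213 0.277]
((715.4765625, 20.87774658203125), (400.12640380859375, 133.3867645263672), 88.2059326171875)
```

View pics/c1.png

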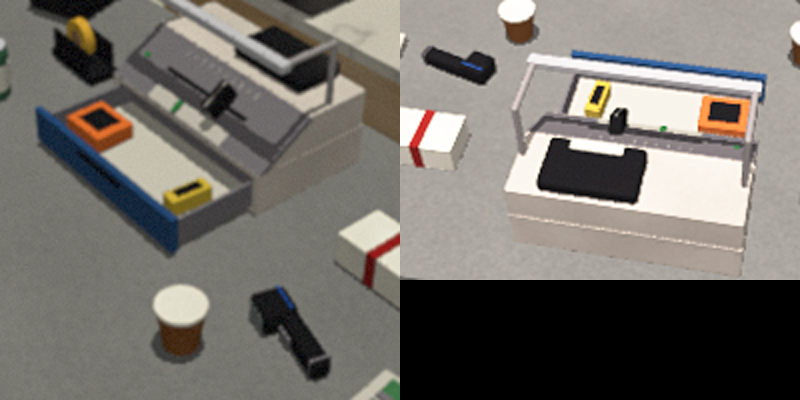

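The crop confirms the layout: scanner head points to +y, handle to -y. The orange pack is at the +y end, and the grip sits about 80 mm to the -y side of the tab. Going over the scanner.

```bash
python3 -m creep '[[1,32,-50,10,0,0,-0.08],[1,32,-50,10,0,0,-0.08],[1,32,-50,10,0,0,-0.08],[1,32,-50,10,0,0,-0.08],[1,32,-50,10,0,0,-0.08]]' 
python3 -m creep '[[1,10,-58,0,0,0,-0.08],[1,10,-58,0,0,0,-0.08],[1,10,-58,0,0,0,-0.08],[1,5,-58,0,0,0,-0.08],[1,5,-58,0,0,0,-0.08]]'
python3 -c "
from h import *
print(get_obs()['q'])"
```

```text
t: 0.78
eef_pos: [0.453, 0.3566, 0.2815]
tool_rot: [-0.0, 0.413, 0.911, -0.0]
contact_force: [0.5, 0.2, -0.4]
gripper_width: 1.003
grasp_force: 0.0
t: 1.4
eef_pos: [0.4921, 0.0665, 0.2813]
tool_rot: [-0.0, 0.585, 0.811, 0.0]
contact_force: [1.0, 0.2, 0.2]
gripper_width: 1.0
grasp_force: 0.0
[-0.63219388  0.12757996  0.41361006  1.93344505 -0.05790422  1.0916726
  0.12545726]
```

```bash
python3 -m creep '[[1,0,-57,0,0,0,-0.074],[1,0,-57,0,0,0,-0.074],[1,-5,-57,0,0,0,-0.074],[1,-5,-57,0,0,0,-0.074],[1,-5,-57,0,0,0,-0.074]]' 
python3 -m creep '[[1,-7,-57,0,0,0,-0.074],[1,-7,-57,0,0,0,-0.074],[1,-7,-57,-10,0,0,-0.074],[1,0,0,0,0,0,0]]'
python3 - <<'E'
from h import *
print(get_obs()['q'])
im,P=cloud("wrist"); np.savez("pics/wrist1.npz",im=im,P=P)
cv2.imwrite("pics/wrist1.png",im[:,:,::-1])
V=im.max(2); m=(V<90)&(P[...,2]>.025)&(P[...,2]<.055)
k,lab,st,ce=cv2.connectedComponentsWithStats(m.astype(np.uint8))
for i in range(1,k):
    if st[i,4]>300:
        q=P[lab==i]; print(ce[i],len(q),np.median(q,0).round(4),np.percentile(q,97,0).round(4),cv2.minAreaRect((q[:,:2]*1000).astype(np.float32)))
E
```

```text
t: 2.02
eef_pos: [0.4768, -0.2181, 0.2814]
tool_rot: [0.0, 0.724, 0.69, 0.0]
contact_force: [1.0, 0.1, -0.2]
gripper_width: 0.999
grasp_force: 0.0
t: 2.52
eef_pos: [0.4531, -0.3922, 0.2705]
tool_rot: [0.0, 0.798, 0.602, -0.002]
contact_force: [-0.1, -0.6, -0.2]
gripper_width: 1.001
grasp_force: 0.0
[ 0.03772894  0.3870274   0.75823497  1.73535625 -0.28632789  1.13512155
  0.60389098]
[285.07907508 177.62375107] 3503 [ 0.4602 -0.3852  0.0371] [ 0.4915 -0.3383  0.0427] ((454.3380432128906, -406.43707275390625), (143.999755859375, 54.96095657348633), 73.30134582519531)
[512.2908736  258.47584187] 2049 [ 0.73   -0.5812  0.0404] [ 0.7473 -0.4987  0.054 ] ((730.6199340820312, -602.160888671875), (214.99099731445312, 37.80305480957031), 80.32438659667969)
[ 24.24008351 312.26722338] 958 [ 0.0395 -0.4794  0.0401] [ 0.0416 -0.4489  0.054 ] ((33.577491760253906, -477.1700439453125), (33.63268280029297, 82.93515014648438), 29.07547950744629)
```

View pics/wrist1.png

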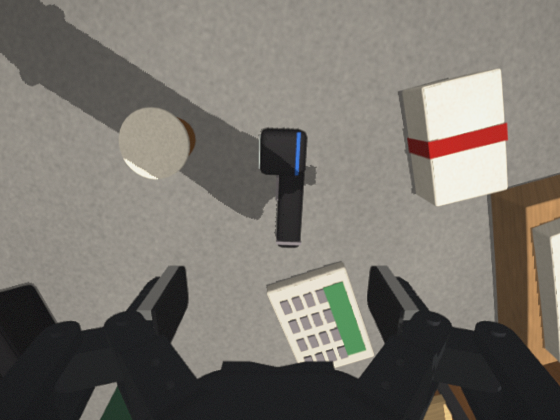

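Wrist view: head at (283,150) bulging towards -x (left), handle down to (289,243). Now fit the handle's axis.

```bash
cat > fit.py <<'E'
from h import *
def scanner(im,P,zf=0.,box=None):
    V=im.max(2); z=P[...,2]-zf
    m=(V<95)&(z>.015)&(z<.06)
    if box is not None: m&=box
    k,lab,st,ce=cv2.connectedComponentsWithStats(m.astype(np.uint8))
    return P[(lab==1+np.argmax(st[1:,4]))]
E
python3 - <<'E'
from fit import *
D=np.load("pics/wrist1.npz"); im,P=D["im"],D["P"]
v,u=np.mgrid[0:420,0:560]
q=scanner(im,P,0,(u>240)&(u<320)&(v>110)&(v<255))
print(len(q))
h=q[(q[:,1]<-.405)&(q[:,2]>.026)]
print("handle z",np.median(h[:,2]),"head z",np.median(q[q[:,1]>-.37][:,2]))
# centreline: bin by y, mid of x extents
ys=np.arange(-.465,-.405,.008);c=[]
for y in ys:
    b=h[abs(h[:,1]-y)<.004]; 
    if len(b)>5: c.append([y,(np.percentile(b[:,0],2)+np.percentile(b[:,0],98))/2,np.ptp(b[:,0])])
c=np.array(c);print(c.round(4))
a,b=np.polyfit(c[:,0],c[:,1],1); yaw=np.arctan2(1,a);d=np.array([np.cos(yaw),np.sin(yaw)])
p0=np.array([np.polyval([a,b],-.4),-.4]); t=(q[:,:2]-p0)@d
n=(q[:,:2]-p0)@np.array([-d[1],d[0]])
print("yaw",np.degrees(yaw),"ext",np.percentile(t,[0,1,99,100]),"n",np.percentile(n,[0,1,99,100]))
for org in (np.percentile(t,1)+.08,np.percentile(t,99)-.075): print("origin",p0+d*org)
E
```

```text
3601
handle z 0.03321168176303735 head z 0.04109495283539483
[[-0.465   0.4466  0.0331]
 [-0.457   0.4491  0.0343]
 [-0.449   0.4517  0.0341]
 [-0.441   0.4546  0.0352]
 [-0.433   0.4573  0.0338]
 [-0.425   0.4595  0.0337]
 [-0.417   0.4627  0.0344]
 [-0.409   0.4649  0.0345]]
yaw 71.67219963010555 ext [-0.08255438 -0.07939315  0.0611193   0.0615111 ] n [-0.01622861 -0.01531249  0.03885989  0.0401943 ]
origin [ 0.46826327 -0.39942393]
origin [ 0.46370762 -0.41317657]
```

```bash
python3 -m creep '[[1,10.5,-21,-40,0,0,-0.042],[1,0,0,-60,0,0,0],[1,0,0,-60,0,0,0],[1,0,0,-50,0,0,0],[1,0,0,0,0,0,0]]' 
python3 - <<'E'
from h import *
im,P=cloud("wrist")
cv2.imwrite("pics/wrist2.png",im[:,:,::-1])
o=get_obs();print(o["eef_pos"],o["tool_rot"],o["q"])
E
```

```text
t: 3.2
eef_pos: [0.4657, -0.4047, 0.0581]
tool_rot: [-0.004, 0.807, 0.59, -0.001]
contact_force: [0.5, 0.3, -0.2]
gripper_width: 1.0
grasp_force: 0.0
[ 0.4669396  -0.40678968  0.06087535] [-1.40214853e-03  8.07540616e-01  5.89810285e-01 -1.25565252e-04] [ 0.1908261   0.66865014  0.59511002  1.84955982 -0.51484116  0.78483392
  0.75173234]
```

View pics/wrist2.png

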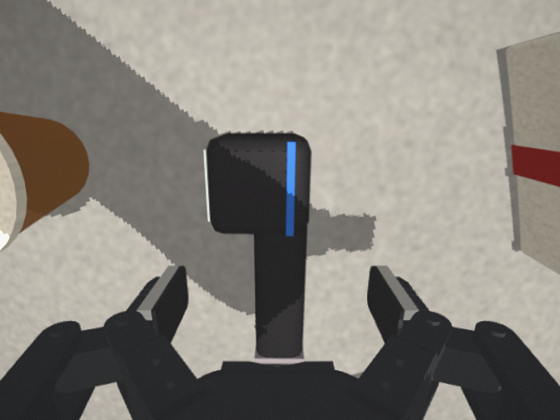

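The scanner is well aligned: handle centred between the pads (280,290). Closing in.

```bash
python3 -m creep '[[1,-3,-6,-20,0,0,0],[1,0,0,-20,0,0,0],[1,0,0,-14,0,0,0],[1,0,0,0,0,0,0]]'; python3 -m creep '[[-1,0,0,0,0,0,0],[-1,0,0,0,0,0,0],[-1,0,0,0,0,0,0],[-1,0,0,0,0,0,0],[-1,0,0,0,0,0,0]]' 40
```

```text
t: 3.75
eef_pos: [0.4632, -0.4138, 0.0061]
tool_rot: [-0.001, 0.808, 0.589, -0.0]
contact_force: [-0.7, -0.5, 0.6]
gripper_width: 0.994
grasp_force: 0.0
t: 4.38
eef_pos: [0.4641, -0.4148, 0.0079]
tool_rot: [0.0, 0.808, 0.589, 0.0]
contact_force: [-0.9, 0.6, 6.3]
gripper_width: 0.365
grasp_force: 41.9
```

```bash
python3 -m creep '[[-1,0,0,30,0,0,0],[-1,0,0,50,0,0,0],[-1,0,0,55,0,0,0],[-1,0,0,55,0,0,0],[-1,5,40,10,0,0,0.04]]'; python3 -m creep '[[-1,5,55,0,0,0,0.04],[-1,5,55,0,0,0,0.04],[-1,5,55,0,0,0,0.04],[-1,5,55,0,0,0,0.04],[-1,5,55,0,0,0,0.04]]';  python3 -m creep '[[-1,5,50,0,0,0,0.04],[-1,2,40,0,0,0,0.008],[-1,0,0,0,0,0,0],[-1,0,0,0,0,0,0]]'
python3 - <<'E'
from h import *
o=get_obs();print(o["eef_pos"],o["tool_rot"],o["q"])
im,P=cloud("wrist");np.savez("pics/wrist3.npz",im=im,P=P)
cv2.imwrite("pics/wrist3.png",im[:,:,::-1])
E
```

```text
t: 5.0
eef_pos: [0.4686, -0.3788, 0.2113]
tool_rot: [0.004, 0.798, 0.603, 0.0]
contact_force: [1.6, 0.3, -3.1]
gripper_width: 0.365
grasp_force: 41.1
t: 5.62
eef_pos: [0.4931, -0.0976, 0.2069]
tool_rot: [-0.0, 0.731, 0.682, -0.0]
contact_force: [1.2, -0.0, -2.1]
gripper_width: 0.365
grasp_force: 41.1
t: 6.12
eef_pos: [0.5002, -0.0101, 0.207]
tool_rot: [-0.0, 0.715, 0.699, -0.0]
contact_force: [-0.4, -0.6, -2.5]
gripper_width: 0.366
grasp_force: 41.0
[ 0.50021346 -0.01012147  0.20697299] [-1.11517456e-04  7.15288602e-01  6.98829012e-01 -4.64117506e-04] [-0.63736435  0.24316686  0.62798664  2.02348334 -0.1770209   0.92840802
  0.0601027 ]
```

View pics/wrist3.png

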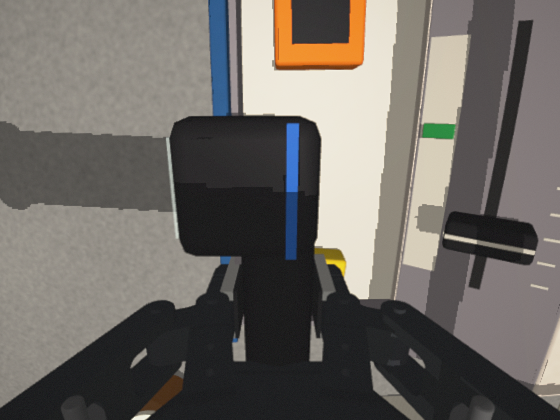

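The wrist view shows the held scanner, the blue front at column ~220, orange pack above (320,35), yellow pack peeking out at (330,262). Tab is at (438,130), the fader's white line from (445,235) to (535,260). Measuring.

```bash
python3 - <<'E'
from h import *
D=np.load("pics/wrist3.npz"); im,P=D["im"],D["P"]
hsv=cv2.cvtColor(im,cv2.COLOR_RGB2HSV); H,S,V=[hsv[...,i].astype(int) for i in range(3)]
x,y,z=P[...,0],P[...,1],P[...,2]
v,u=np.mgrid[0:420,0:560]
def rep(l,m):
    q=P[m]; print(l,len(q),"med",np.nanmedian(q,0).round(4),"lo",np.nanpercentile(q,2,0).round(4),"hi",np.nanpercentile(q,98,0).round(4)); return q
b=rep("blue",(H>100)&(H<120)&(S>150)&(u<260)&(z<.1)&(z>.03))
t=b[(b[:,2]>.07)]; rep("bluetop",(H>100)&(H<120)&(S>150)&(u<260)&(z>.07)&(z<.1))
# outer edge line
lo=[];
for yy in np.arange(t[:,1].min()+.01,t[:,1].max()-.01,.01):
    s=t[abs(t[:,1]-yy)<.005]
    if len(s)>8: lo.append([yy,np.percentile(s[:,0],3),np.percentile(s[:,0],97)])
lo=np.array(lo); print("outer",np.polyfit(lo[:,0],lo[:,1],1),"at y0; inner",np.polyfit(lo[:,0],lo[:,2],1))
rep("orange",(H<14)&(S>150)&(V>120)&(v<70)&(u>260)&(u<380)&(z>.042)&(z<.06))
rep("yellow",(H>20)&(H<32)&(S>150)&(v>240)&(u>310)&(u<360)&(z>.03)&(z<.06))
rep("floor",(u>330)&(u<380)&(v>100)&(v<240))
rep("tab",(H>50)&(H<80)&(S>120)&(u>415)&(u<460)&(v>115)&(v<145))
f=rep("fadertop",(u>445)&(u<537)&(v>212)&(v<262)&(V<70)&(z>.125))
w=rep("line",(u>447)&(u<536)&(v>228)&(v<262)&(V>120)&(z>.125))
pc=w-w.mean(0); print(np.linalg.svd(pc,full_matrices=False)[2][0])
# case edge: z profile along row 60
for r in (60,180,280):
    print(r,[(int(c),x[r,c].round(3),y[r,c].round(3),z[r,c].round(3)) for c in range(370,470,8)])
s=rep("held",(u>170)&(u<322)&(v>115)&(v<250)&(V<90)&(z>.1))
# bar line fit for station yaw from fixed cams
for n in("scene","side"):
    E=np.load("pics/%s0.npz"%n)["P"]; m=(E[...,2]>.268)&(E[...,2]<.28)&(abs(E[...,1])<.15)&(E[...,0]<.72); e=E[m]
    print(n,"bar x=a*y+b",np.polyfit(e[:,1],e[:,0],1), np.percentile(e[:,0]-np.polyval(np.polyfit(e[:,1],e[:,0],1),e[:,1]),[3,97]))
E
```

```text
blue 2003 med [0.4557 0.1116 0.0756] lo [ 0.4484 -0.0671  0.0704] hi [0.4625 0.153  0.0772]
bluetop 1967 med [0.4556 0.1116 0.0757] lo [ 0.4484 -0.0672  0.0727] hi [0.4624 0.1528 0.0772]
outer [0.02970316 0.44634207] at y0; inner [0.05817841 0.45553043]
orange 785 med [0.5257 0.12   0.0485] lo [0.5009 0.1079 0.0446] hi [0.5791 0.1593 0.0509]
yellow 276 med [ 0.5612 -0.0841  0.0463] lo [ 0.543  -0.0965  0.0307] hi [ 0.5699 -0.0813  0.0509]
floor 6811 med [0.5843 0.0067 0.016 ] lo [ 0.5586 -0.0709  0.0145] hi [0.6116 0.0756 0.0175]
tab 413 med [0.6324 0.052  0.0928] lo [0.6226 0.0467 0.0868] hi [0.6415 0.057  0.0989]
fadertop 2830 med [ 0.6566 -0.0186  0.1452] lo [ 0.63   -0.0348  0.1272] hi [ 0.682  -0.0127  0.1607]
line 358 med [ 0.653  -0.0249  0.1462] lo [ 0.6306 -0.0438  0.133 ] hi [ 0.7024 -0.0227  0.1623]
[-0.93123801  0.11403186 -0.34611052]
60 [(370, np.float64(0.595), np.float64(0.116), np.float64(0.016)), (378, np.float64(0.603), np.float64(0.116), np.float64(0.016)), (386, np.float64(0.611), np.float64(0.116), np.float64(0.015)), (394, np.float64(0.618), np.float64(0.116), 
[... 1797 characters left out ...]
8), np.float64(0.087)), (418, np.float64(0.632), np.float64(-0.086), np.float64(0.09)), (426, np.float64(0.637), np.float64(-0.084), np.float64(0.095)), (434, np.float64(0.643), np.float64(-0.082), np.float64(0.098)), (442, np.float64(0.649), np.float64(-0.08), np.float64(0.101)), (450, np.float64(0.655), np.float64(-0.079), np.float64(0.104)), (458, np.float64(0.66), np.float64(-0.077), np.float64(0.108)), (466, np.float64(0.665), np.float64(-0.075), np.float64(0.112))]
held 17537 med [0.4884 0.0441 0.2404] lo [0.465  0.0189 0.2348] hi [0.5154 0.0656 0.2419]
scene bar x=a*y+b [0.8289895  0.32086406] [-1.65030374  0.45953688]
side bar x=a*y+b [1.2617741  0.46811852] [-0.48890487  0.36360168]
```

Station yaw ≈ -1.75°, front wall's inner face x≈0.466, case edge x≈0.619, free y from -0.081 to 0.107, floor at z=0.016 as given. The scanner's underside is 8 mm below the TCP. Target: TCP (0.53, 0.0155), z about 0.024.

```bash
python3 -m creep '[[-1,15,13,0,0,0,-0.004],[-1,15,12.5,-20,0,0,-0.004],[-1,0,0,-50,0,0,0],[-1,0,0,-50,0,0,0],[-1,0,0,-36,0,0,0]]'; python3 -m creep '[[-1,0,0,0,0,0,0],[-1,0,0,-10,0,0,0],[-1,0,0,-8,0,0,0],[-1,0,0,-5,0,0,0],[-1,0,0,0,0,0,0]]'
```

```text
t: 6.8
eef_pos: [0.5311, 0.0161, 0.0489]
tool_rot: [-0.0, 0.718, 0.696, -0.001]
contact_force: [1.1, -0.3, -1.6]
gripper_width: 0.366
grasp_force: 40.9
t: 7.42
eef_pos: [0.5308, 0.0161, 0.0284]
tool_rot: [-0.0, 0.718, 0.696, 0.0]
contact_force: [-0.2, -0.1, -1.7]
gripper_width: 0.367
grasp_force: 41.1
```

```bash
python3 -m creep '[[-1,0,0,-2,0,0,0],[-1,0,0,0,0,0,0]]'; python3 -m creep '[[-1,0,0,-1.5,0,0,0],[-1,0,0,0,0,0,0]]';python3 -m creep '[[-1,0,0,-1.5,0,0,0],[-1,0,0,0,0,0,0]]'
```

```text
t: 7.68
eef_pos: [0.5308, 0.016, 0.0264]
tool_rot: [0.0, 0.718, 0.696, 0.0]
contact_force: [-0.6, -0.3, -1.9]
gripper_width: 0.37
grasp_force: 41.1
t: 7.92
eef_pos: [0.5307, 0.016, 0.0248]
tool_rot: [-0.0, 0.718, 0.696, -0.0]
contact_force: [-0.2, -1.3, -3.4]
gripper_width: 0.368
grasp_force: 41.1
t: 8.18
eef_pos: [0.5315, 0.016, 0.0239]
tool_rot: [0.0, 0.718, 0.696, 0.001]
contact_force: [-0.3, -0.2, 3.4]
gripper_width: 0.368
grasp_force: 41.8
```

Contact felt (force +3.4 N). Releasing.

```bash
python3 -m creep '[[-0.15,0,0,0,0,0,0],[0,0,0,0,0,0,0],[0.3,0,0,0,0,0,0],[0.3,0,0,0,0,0,0],[0.3,0,0,0,0,0,0]]'; python3 -m creep '[[0.3,0,0,15,0,0,0],[0.3,0,0,30,0,0,0],[0.3,0,0,50,0,0,0],[0.3,-30,0,50,0,0,0],[0.3,-50,0,10,0,0,0]]'
python3 - <<'E'
from fit import *
im,P=cloud("wrist");np.savez("pics/wrist4.npz",im=im,P=P)
cv2.imwrite("pics/wrist4.png",im[:,:,::-1]); print(get_obs()["q"])
E
```

```text
t: 8.8
eef_pos: [0.5307, 0.016, 0.0233]
tool_rot: [-0.0, 0.718, 0.696, -0.0]
contact_force: [0.2, 0.2, -0.4]
gripper_width: 0.652
grasp_force: 0.0
t: 9.43
eef_pos: [0.4532, 0.0158, 0.1819]
tool_rot: [0.002, 0.718, 0.696, 0.003]
contact_force: [-0.6, 0.5, -0.0]
gripper_width: 0.646
grasp_force: 0.0
[-0.75027902  0.1790693   0.6546085   2.16817909 -0.15104133  0.83931803
 -0.03545893]
```

View pics/wrist4.png

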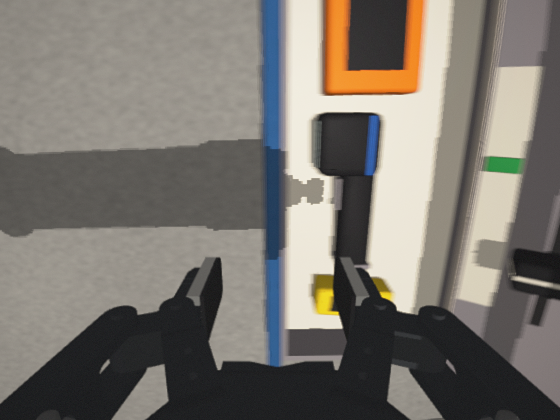

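Scanner lies flat in the drawer at (350,190), clear of the orange pack (bottom edge at row 93) and yellow pack (row 275+). Now turning the shut gripper a quarter turn in front of the drawer.

```bash
python3 -m creep '[[-1,-10,0,0,0,0,0.175],[-1,-10,0,0,0,0,0.175],[-1,-8,0,0,0,0,0.175],[-1,0,0,0,0,0,0.175],[-1,0,0,0,0,0,0.175]]' 40; python3 -m creep '[[-1,0,0,0,0,0,0.175],[-1,0,0,0,0,0,0.175],[-1,0,0,0,0,0,0.175],[-1,0,0,0,0,0,0.171],[-1,0,0,0,0,0,0]]'; python3 -c "
from h import *
print(get_obs()['q'],camera_params('wrist')['mount'])"
```

```text
t: 10.1
eef_pos: [0.4226, 0.0157, 0.1789]
tool_rot: [0.0, 0.353, 0.936, 0.0]
contact_force: [0.6, 0.9, 0.2]
gripper_width: 0.0
grasp_force: 0.0
t: 10.72
eef_pos: [0.4228, 0.0157, 0.1788]
tool_rot: [0.0, 0.016, 1.0, 0.0]
contact_force: [-1.0, -0.0, 0.1]
gripper_width: 0.004
grasp_force: 0.0
[-0.59436683  0.12389461  0.44761686  2.20600421 -0.07327097  0.82466993
  1.43790169] [[ 8.16527395e-05  9.54922320e-01  2.96855782e-01  7.58361762e-02]
 [ 9.99999973e-01 -1.42673410e-04  1.83891605e-04  1.05788325e-03]
 [ 2.17955625e-04  2.96855759e-01 -9.54922306e-01 -1.42290525e-01]
 [ 0.00000000e+00  0.00000000e+00  0.00000000e+00  1.00000000e+00]]
```

```bash
python3 -m creep '[[-1,0,0,-45,0,0,0],[-1,0,0,-45,0,0,0],[-1,0,0,-35,0,0,0],[-1,0,0,-14,0,0,0],[-1,0,0,0,0,0,0]]'; python3 -m creep '[[-1,5,0,0,0,0,0],[-1,5,0,0,0,0,0],[-1,5,0,0,0,0,0],[-1,5,0,0,0,0,0]]'; python3 -c "
from h import *
print(get_obs()['q'])"
```

```text
t: 11.35
eef_pos: [0.4226, 0.0158, 0.0392]
tool_rot: [-0.001, 0.016, 1.0, -0.0]
contact_force: [-0.0, -0.0, 0.2]
gripper_width: -0.003
grasp_force: 0.0
t: 11.85
eef_pos: [0.4429, 0.016, 0.0395]
tool_rot: [-0.0, 0.015, 1.0, 0.0]
contact_force: [-2.1, 0.7, 0.7]
gripper_width: 0.001
grasp_force: 0.9
[-0.45964774  0.43293752  0.34024433  2.25874448 -0.30199896  0.49110465
  1.65935184]
```

```bash
python3 -m creep '[[-1,6,0,0,0,0,0],[-1,8,0,0,0,0,0],[-1,9,0,0,0,0,0],[-1,9,0,0,0,0,0],[-1,9,0,0,0,0,0]]'; python3 -m creep '[[-1,9,0,0,0,-0.03,0],[-1,9,0,0,0,-0.03,0],[-1,9,0,0,0,-0.03,0],[-1,9,0,0,0,-0.03,0],[-1,9,0,0,0,-0.03,0]]'; python3 -c "
from h import *
print(get_obs()['q'])"
```

```text
t: 12.48
eef_pos: [0.4844, 0.0159, 0.0392]
tool_rot: [-0.0, 0.015, 1.0, -0.0]
contact_force: [-2.1, -1.7, 0.3]
gripper_width: 0.002
grasp_force: 0.9
t: 13.1
eef_pos: [0.5292, 0.016, 0.0393]
tool_rot: [0.076, 0.015, 0.997, 0.001]
contact_force: [-1.6, 0.0, -1.2]
gripper_width: -0.002
grasp_force: 1.0
[-0.41749127  0.48019088  0.3120712   2.17681308 -0.33503262  0.37197909
  1.69501457]
```

```bash
python3 -m creep '[[-1,9,0,0,0,-0.02,0],[-1,9,0,0,0,-0.02,0],[-1,9,0,0,0,-0.02,0],[-1,9,0,0,0,0,0],[-1,6,0,0,0,0,0]]'; python3 -m creep '[[-1,4,0,0,0,0,0],[-1,4,0,0,0,0,0]]';  python3 -m creep '[[-1,3,0,0,0,0,0],[-1,3,0,0,0,0,0]]'; python3 -c "
from h import *
print(get_obs()['q'])"
```

```text
t: 13.72
eef_pos: [0.5719, 0.016, 0.0396]
tool_rot: [0.105, 0.015, 0.994, 0.002]
contact_force: [-1.2, -0.4, -0.1]
gripper_width: 0.002
grasp_force: 0.9
t: 13.98
eef_pos: [0.5791, 0.016, 0.0394]
tool_rot: [0.105, 0.015, 0.994, 0.002]
contact_force: [-1.9, -1.3, 1.4]
gripper_width: 0.001
grasp_force: 0.9
t: 14.22
eef_pos: [0.5849, 0.016, 0.0393]
tool_rot: [0.105, 0.015, 0.994, 0.002]
contact_force: [-2.1, -2.1, 1.1]
gripper_width: -0.0
grasp_force: 0.8
[-0.38732735  0.5272847   0.29624057  2.09280743 -0.34800383  0.35047479
  1.7111954 ]
```

```bash
python3 -m creep '[[-1,3,0,0,0,0,0],[-1,3,0,0,0,0,0]]'; python3 -m creep '[[-1,2,0,0,0,0,0],[-1,2,0,0,0,0,0]]';  python3 -m creep '[[-1,2,0,0,0,0,0],[-1,2,0,0,0,0,0]]'
```

```text
t: 14.48
eef_pos: [0.5909, 0.0159, 0.0393]
tool_rot: [0.105, 0.015, 0.994, 0.002]
contact_force: [-1.9, -1.7, 0.3]
gripper_width: -0.0
grasp_force: 0.8
t: 14.72
eef_pos: [0.5948, 0.0159, 0.0393]
tool_rot: [0.105, 0.015, 0.994, 0.002]
contact_force: [-2.6, -1.3, 0.4]
gripper_width: -0.001
grasp_force: 0.8
t: 14.98
eef_pos: [0.5953, 0.016, 0.0383]
tool_rot: [0.101, 0.015, 0.995, 0.002]
contact_force: [-13.8, -1.2, 10.6]
gripper_width: -0.004
grasp_force: 7.1
```

```bash
python3 -m creep '[[-1,1.5,0,0,0,0,0],[-1,0,0,0,0,0,0]]'; python3 -m creep '[[-1,-20,0,0,0,0,0],[-1,-25,0,0,0,0,0]]';  python3 -m creep '[[-1,0,-8,31,-0.003,-0.098,0],[-1,0,-8,31,-0.003,-0.098,0],[-1,0,-8,31,-0.003,-0.098,0],[-1,0,-8,31,-0.003,-0.098,0],[1,0,-8,32,-0.003,-0.098,0]]';  python3 -m creep '[[1,15,0,0,0,0,0],[1,15,0,0,0,0,0],[1,0,0,0,0,0,0]]'
python3 - <<'E'
from h import *
o=get_obs();print(o["q"],o["tool_rot"])
im,P=cloud("wrist");np.savez("pics/wrist5.npz",im=im,P=P)
cv2.imwrite("pics/wrist5.png",im[:,:,::-1])
im,P=cloud("scene");np.savez("pics/scene5.npz",im=im,P=P)
cv2.imwrite("pics/scene5.png",im[:,:,::-1])
E
```

```text
t: 15.22
eef_pos: [0.5953, 0.0161, 0.0378]
tool_rot: [0.1, 0.015, 0.995, 0.002]
contact_force: [-15.4, -0.2, 9.6]
gripper_width: 0.002
grasp_force: 7.3
t: 15.48
eef_pos: [0.556, 0.0165, 0.0397]
tool_rot: [0.106, 0.015, 0.994, 0.002]
contact_force: [-0.4, 0.7, -0.5]
gripper_width: -0.005
grasp_force: 0.0
t: 16.1
eef_pos: [0.5552, -0.0134, 0.1666]
tool_rot: [0.283, 0.012, 0.959, 0.0]
contact_force: [0.1, 1.5, 1.6]
gripper_width: 0.198
grasp_force: 0.0
t: 16.48
eef_pos: [0.5861, -0.0135, 0.1653]
tool_rot: [0.282, 0.012, 0.959, 0.0]
contact_force: [-0.3, 0.5, -0.0]
gripper_width: 0.846
grasp_force: 0.0
[-0.90692194  0.32337125  0.93378921  2.31160843 -1.35364926  0.21574306
  2.75521966] [2.81872169e-01 1.22225000e-02 9.59374107e-01 1.13293365e-04]
```

View pics/wrist5.png

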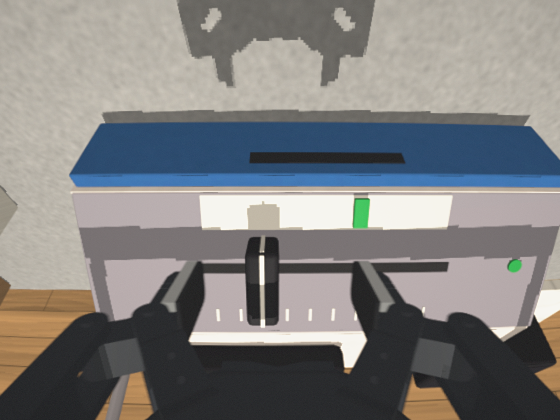

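Drawer front is flush under the case. Line of the grip at column 263 (rows 240–325), tab at (361,213). Wrist joints are near their limits, so I measure before moving farther out.

```bash
cat > sl.py <<'E'
from h import *
def meas(im,P,fc,tc,verbose=True):
    """fc: u0,u1,v0,v1 box of grip; tc same for tab"""
    hsv=cv2.cvtColor(im,cv2.COLOR_RGB2HSV); H,S,V=[hsv[...,i].astype(int) for i in range(3)]
    v,u=np.mgrid[0:420,0:560]; bx=lambda b:(u>=b[0])&(u<=b[1])&(v>=b[2])&(v<=b[3])
    s=lambda q:q[:,1]*.9995+q[:,0]*.0305
    t=P[bx(tc)&(H>50)&(H<80)&(S>120)]
    lo=bx(fc)&(P[...,2]>.115)
    f=P[lo&(V<75)]; l=P[lo&(V>110)&(S<90)]
    out=[]
    for n,q in(("tab",t),("grip",f),("line",l)):
        a=s(q); print(n,len(q),"mid",((np.nanpercentile(q,2,0)+np.nanpercentile(q,98,0))/2).round(4),"s med %.4f  s 2/98 %.4f %.4f"%(np.nanmedian(a),*np.nanpercentile(a,[2,98])))
E
python3 - <<'E'
from sl import *
D=np.load("pics/wrist5.npz"); im,P=D["im"],D["P"]
meas(im,P,(246,280,238,322),(350,372,195,230))
hsv=cv2.cvtColor(im,cv2.COLOR_RGB2HSV); v,u=np.mgrid[0:420,0:560]
m=(hsv[...,0]>100)&(hsv[...,0]<120)&(hsv[...,1]>150)&(v>120)&(v<190)&(abs(P[...,1])<.03)
q=P[m];print("blue",np.percentile(q,[1,50,99],axis=0).round(4))
for r in range(178,200,3):print(r,P[r,300].round(4))
E
```

```text
tab 413 mid [0.6315 0.0512 0.092 ] s med 0.0704  s 2/98 0.0653 0.0756
grip 2052 mid [ 0.6504 -0.0246  0.1383] s med -0.0028  s 2/98 -0.0160 0.0059
line 530 mid [ 0.6717 -0.0273  0.1387] s med -0.0046  s 2/98 -0.0207 0.0088
blue [[ 6.030e-01 -2.950e-02  1.210e-02]
 [ 6.048e-01  1.000e-04  6.570e-02]
 [ 6.153e-01  2.940e-02  7.640e-02]]
178 [0.6089 0.0046 0.0754]
181 [0.6123 0.0047 0.0751]
184 [0.6146 0.0047 0.076 ]
187 [0.6182 0.0048 0.0757]
190 [0.6188 0.0047 0.0784]
193 [0.621  0.0047 0.0794]
196 [0.6212 0.0046 0.0823]
199 [0.6236 0.0046 0.0833]
```

```bash
python3 -m creep '[[1,15,0,10,0,0,0],[1,15,0,10,0,0,0],[1,0,0,0,0,0,0]]'; python3 -c "
from h import *
o=get_obs();print(o['q'],o['tool_rot'])"
```

```text
t: 16.95
eef_pos: [0.615, -0.0143, 0.1857]
tool_rot: [0.282, 0.012, 0.959, -0.0]
contact_force: [1.0, -0.2, -0.4]
gripper_width: 0.999
grasp_force: 0.0
[-0.97063394  0.3781782   1.05155381  2.23821557 -1.22472915  0.31060161
  2.6148649 ] [ 2.82135911e-01  1.23763155e-02  9.59294587e-01 -2.24904380e-04]
```

```bash
python3 -m creep '[[1,8,-5,0,-0.001,-0.03,0],[1,7,-5,0,-0.001,-0.03,0],[1,0,0,0,0,0,0]]'; python3 -m creep '[[1,10,0,-15,0,0,0],[1,10,0,-15,0,0,0],[1,0,0,0,0,0,0]]'; python3 - <<'E'
from sl import *
o=get_obs();print(o['q'],o['tool_rot'],o['eef_pos'])
im,P=cloud("wrist");np.savez("pics/wrist6.npz",im=im,P=P)
cv2.imwrite("pics/wrist6.png",im[:,:,::-1])
E
```

```text
t: 17.32
eef_pos: [0.6278, -0.0246, 0.1849]
tool_rot: [0.31, 0.013, 0.951, 0.0]
contact_force: [-0.7, -0.4, -0.3]
gripper_width: 1.002
grasp_force: 0.0
t: 17.7
eef_pos: [0.6522, -0.0246, 0.1656]
tool_rot: [0.301, 0.013, 0.954, -0.001]
contact_force: [-1.7, 0.3, 0.0]
gripper_width: 1.0
grasp_force: 0.0
[-0.62186721  0.36811012  0.6480539   2.18820177 -1.36693275  0.16881886
  2.77902968] [ 0.30080133  0.01270713  0.95360151 -0.001115  ] [ 0.65217111 -0.02460564  0.16560105]
```

View pics/wrist6.png

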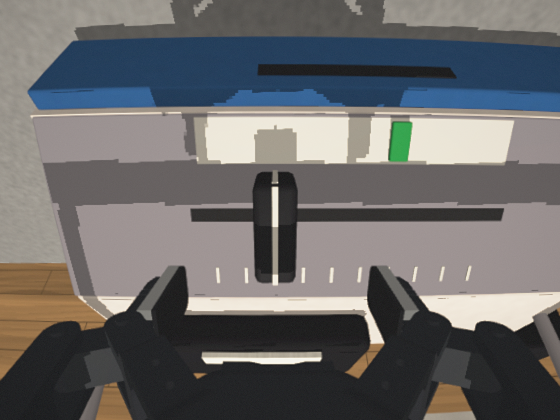

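q6 has drifted to its limit; back off, tilt less (25°) and grip the lower half of the grip block, which keeps clear of the light bar.

```bash
python3 -m creep '[[1,-8,0,0,0.002,0.06,0],[1,-8,0,0,0.002,0.06,0],[1,-6,0,-2,0.002,0.055,0],[1,0,0,0,0,0,0]]'; python3 -c "
from h import *
o=get_obs();print(o['q'],o['tool_rot'])"
```

```text
t: 18.25
eef_pos: [0.6305, -0.0235, 0.1648]
tool_rot: [0.217, 0.012, 0.976, 0.001]
contact_force: [0.2, 0.7, 0.2]
gripper_width: 1.003
grasp_force: 0.0
[-0.85497109  0.47550485  0.99622129  2.12080307 -0.98785186  0.47073413
  2.38185989] [0.21740811 0.0122422  0.97600352 0.00098608]
```

```bash
python3 -m creep '[[1,8,-1,-17,0,0,0],[1,7,0,-15,0,0,0],[1,0,0,0,0,0,0]]'; python3 -m creep '[[1,4,0,-9,0,0,0],[1,4,0,-9,0,0,0],[1,0,0,0,0,0,0]]'; python3 -c "
from h import *
o=get_obs();print(o['q'],o['tool_rot'])"
```

```text
t: 18.62
eef_pos: [0.6445, -0.0248, 0.1316]
tool_rot: [0.216, 0.013, 0.976, 0.002]
contact_force: [0.0, -0.7, -0.2]
gripper_width: 0.998
grasp_force: 0.0
t: 19.0
eef_pos: [0.6532, -0.0246, 0.1137]
tool_rot: [0.216, 0.012, 0.976, 0.002]
contact_force: [-0.5, -0.1, 0.3]
gripper_width: 1.0
grasp_force: 0.0
[-0.69310205  0.55211447  0.80712916  2.09617447 -1.14245991  0.40060507
  2.51498149] [0.21631858 0.01237629 0.97624285 0.00173068]
```

In place without contact. Gripping gently.

```bash
python3 -m creep '[[-1,0,0,0,0,0,0],[-1,0,0,0,0,0,0],[-1,0,0,0,0,0,0],[-1,0,0,0,0,0,0],[-1,0,0,0,0,0,0]]' 25; python3 - <<'E'
from sl import *
o=get_obs();print(o['eef_pos'])
im,P=cloud("wrist");np.savez("pics/wrist7.npz",im=im,P=P)
cv2.imwrite("pics/wrist7.png",im[:,:,::-1])
E
```

```text
t: 19.62
eef_pos: [0.6533, -0.0248, 0.1145]
tool_rot: [0.217, 0.013, 0.976, 0.002]
contact_force: [-2.8, 0.6, 4.2]
gripper_width: 0.276
grasp_force: 30.3
[ 0.65330586 -0.02478094  0.11454176]
```

View pics/wrist7.png

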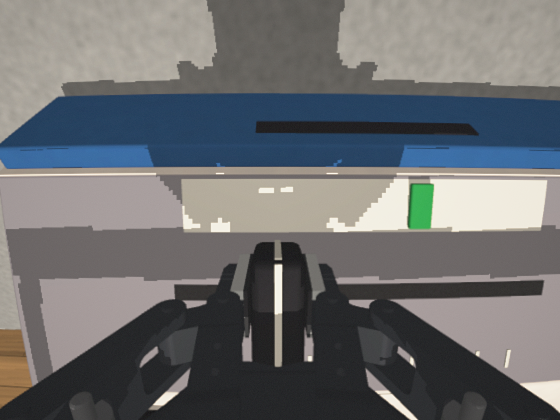

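```bash
python3 - <<'E'
from sl import *
for n,f,t in(("wrist6",(250,300,172,282),(385,415,115,165)),("wrist7",(262,300,245,360),(405,440,178,235))):
    D=np.load("pics/%s.npz"%n); meas(D["im"],D["P"],f,t)
E
```

```text
tab 734 mid [0.6316 0.0512 0.0922] s med 0.0701  s 2/98 0.0650 0.0758
grip 3747 mid [ 0.6512 -0.0247  0.1388] s med -0.0032  s 2/98 -0.0164 0.0064
line 1181 mid [ 0.6714 -0.0262  0.1396] s med -0.0048  s 2/98 -0.0222 0.0125
tab 982 mid [0.6317 0.051  0.0925] s med 0.0700  s 2/98 0.0647 0.0758
grip 3413 mid [ 0.6465 -0.0222  0.1363] s med -0.0008  s 2/98 -0.0106 0.0056
line 805 mid [ 0.6458 -0.0235  0.1368] s med -0.0038  s 2/98 -0.0055 -0.0025
```

```bash
python3 -m creep '[[-1,0.4,13,0,0,0,0],[-1,0.4,13,0,0,0,0],[-1,0.4,13,0,0,0,0],[-1,0.4,13,0,0,0,0],[-1,0.4,13,0,0,0,0]]'; python3 -m creep '[[-1,0.1,5,0,0,0,0],[-1,0,0,0,0,0,0],[-1,0,0,0,0,0,0]]';python3 - <<'E'
from sl import *
o=get_obs();print(o['eef_pos'],o['q'])
im,P=cloud("wrist");np.savez("pics/wrist8.npz",im=im,P=P)
cv2.imwrite("pics/wrist8.png",im[:,:,::-1])
meas(im,P,(262,300,245,360),(250,330,170,235))
E
```

```text
t: 20.3
eef_pos: [0.6553, 0.0409, 0.1146]
tool_rot: [0.217, 0.013, 0.976, 0.001]
contact_force: [-2.2, -3.2, 4.9]
gripper_width: 0.274
grasp_force: 30.5
t: 20.68
eef_pos: [0.6555, 0.0472, 0.1145]
tool_rot: [0.217, 0.012, 0.976, 0.002]
contact_force: [-4.2, 0.8, 8.0]
gripper_width: 0.277
grasp_force: 30.8
[0.65545165 0.04723026 0.11451984] [-0.86673406  0.58231655  0.8662536   2.08947771 -1.10991853  0.39515541
  2.35296071]
tab 987 mid [0.6317 0.0516 0.0925] s med 0.0709  s 2/98 0.0655 0.0762
grip 3418 mid [0.6486 0.0498 0.1362] s med 0.0712  s 2/98 0.0614 0.0776
line 844 mid [0.6479 0.0486 0.1368] s med 0.0682  s 2/98 0.0665 0.0699
```

```bash
python3 -m creep '[[-1,0.1,2.6,0,0,0,0],[-1,0,0,0,0,0,0],[-1,0,0,0,0,0,0]]';python3 - <<'E'
from sl import *
im,P=cloud("wrist");np.savez("pics/wrist9.npz",im=im,P=P)
cv2.imwrite("pics/wrist9.png",cv2.resize(im[150:370,190:370,::-1],None,fx=2.5,fy=2.5,interpolation=2))
meas(im,P,(262,300,245,360),(250,330,170,235))
E
```

```text
t: 21.1
eef_pos: [0.6555, 0.0489, 0.1145]
tool_rot: [0.217, 0.012, 0.976, 0.002]
contact_force: [-3.6, -1.3, 6.5]
gripper_width: 0.274
grasp_force: 30.7
tab 980 mid [0.6316 0.0517 0.0926] s med 0.0708  s 2/98 0.0657 0.0763
grip 3415 mid [0.6486 0.0514 0.1363] s med 0.0729  s 2/98 0.0631 0.0793
line 801 mid [0.6478 0.0501 0.1367] s med 0.0698  s 2/98 0.0682 0.0712
```

View pics/wrist9.png

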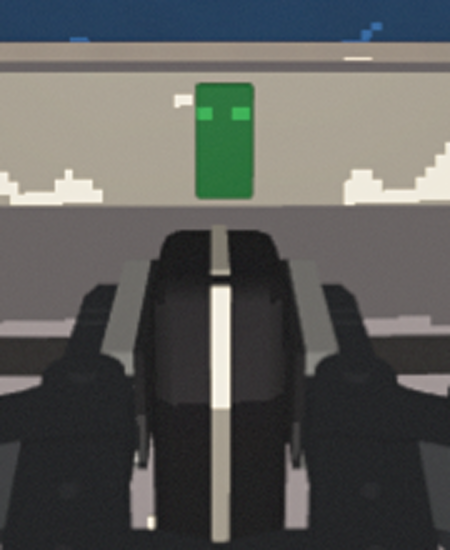

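Line is about 1 mm short of the tab's middle (tab columns 195–253, line at 221). One small nudge.

```bash
python3 -m creep '[[-1,0,1,0,0,0,0],[-1,0,0,0,0,0,0],[-1,0,0,0,0,0,0]]';python3 - <<'E'
from sl import *
im,P=cloud("wrist")
meas(im,P,(262,300,245,360),(250,330,170,235))
E
python3 -m creep '[[-0.2,0,0,0,0,0,0],[0.1,0,0,0,0,0,0],[0.3,0,0,0,0,0,0],[0.3,0,0,0,0,0,0]]'; python3 -m creep '[[0.3,-4,0,9,0,0,0],[0.3,-7,0,15,0,0,0],[0.3,-8,0,17,0,0,0],[0.3,-8,0,17,0,0,0],[0.3,0,0,0,0,0,0]]'
python3 - <<'E'
from sl import *
o=get_obs();print(o['q'])
im,P=cloud("wrist");np.savez("pics/wrist10.npz",im=im,P=P)
meas(im,P,(255,305,120,260),(250,330,60,190))
E
```

```text
t: 21.52
eef_pos: [0.6555, 0.0495, 0.1145]
tool_rot: [0.217, 0.012, 0.976, 0.002]
contact_force: [-3.8, -1.7, 6.7]
gripper_width: 0.273
grasp_force: 30.7
tab 955 mid [0.6317 0.0516 0.0925] s med 0.0709  s 2/98 0.0658 0.0760
grip 3402 mid [0.6486 0.0521 0.1364] s med 0.0735  s 2/98 0.0637 0.0800
line 795 mid [0.6478 0.0507 0.1368] s med 0.0705  s 2/98 0.0688 0.0718
t: 22.08
eef_pos: [0.6554, 0.0492, 0.1142]
tool_rot: [0.217, 0.012, 0.976, 0.002]
contact_force: [0.5, -0.3, 0.4]
gripper_width: 0.652
grasp_force: 0.0
t: 22.7
eef_pos: [0.6287, 0.0491, 0.1736]
tool_rot: [0.218, 0.012, 0.976, 0.002]
contact_force: [-0.4, -0.4, 0.1]
gripper_width: 0.646
grasp_force: 0.0
[-1.05971905  0.50484489  1.08887266  2.11594919 -0.94331603  0.48347233
  2.20733947]
tab 439 mid [0.6302 0.0517 0.0916] s med 0.0712  s 2/98 0.0656 0.0762
grip 1741 mid [0.6532 0.0512 0.131 ] s med 0.0695  s 2/98 0.0565 0.0870
line 414 mid [0.6576 0.0514 0.132 ] s med 0.0707  s 2/98 0.0534 0.0908
```

```bash
python3 -m creep '[[0.3,-30,0,25,0,0.05,0],[0.3,-40,0,25,0,0.05,0],[0.3,-40,0,20,0,0.05,0],[0.3,0,0,10,0,0,0],[0.3,0,0,0,0,0,0]]'
python3 - <<'E'
from sl import *
im,P=cloud("side"); sc,_=cloud("wrist")
a=cv2.resize(im[110:410,150:470],(400,375),interpolation=2); b=cv2.resize(sc,(400,300)); b=np.vstack([b,np.zeros((75,400,3),'uint8')])
cv2.imwrite("pics/fin.png",np.hstack([a,b])[:,:,::-1]); print(get_obs()["eef_pos"])
E
```

```text
t: 23.38
eef_pos: [0.5301, 0.0521, 0.2476]
tool_rot: [0.15, 0.012, 0.989, 0.004]
contact_force: [0.3, 1.7, -0.7]
gripper_width: 0.648
grasp_force: 0.0
[0.52966892 0.05166149 0.24683345]
```

View pics/fin.png

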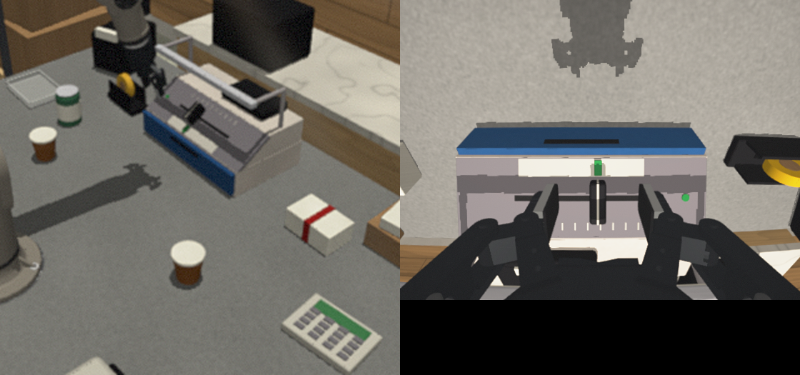

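The drawer is shut. The grip's line (598,200) is level with the tab (598,167), the other items are undisturbed, and the arm is clear.

```bash
python3 -c "
from station import *
print(hand_in())"
```

```text
the job is handed in; nothing more can be done
None
```

The scanner is lying flat between the two packs, the drawer is fully shut, and the timer's white line measures within about 0.5 mm of the green tab; I've handed the job in at about 23 s on the clock, with no verdict returned.

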